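Loupe over the counting slide

TASK

Push the clear sash of the bench shield all the way up by the grip bar on its top edge and leave it up; only then take the long-handled loupe from its rest. Finish while holding the loupe in the gripper, still and level, touching nothing else, with its lens centred over the oblong counting slide inside the shield and its rim at the height of the collar on the shield's gauge rod, and do not put it down or let go. Keep the loupe off the slide and the round dish, and leave these two and the rest of the bench where they stand.

Things in the scene. Friction and masses are not known exactly. Their poses are not given: they have to be found in the camera images.
- shield: Fixed three-sided bench shield, open above and at the back: dark steel floor plate 220 (x) x 290 (y) x 6 mm, clear side walls up to z = 156 mm at y = +-137 mm, two aluminium guide posts 22 x 14 mm and 235 mm high at x = -100, y = +-138 mm. Origin: centre of the plate's underside, on the bench; z up; its front with the sash faces its own -x (roughly towards the robot). A steel gauge rod, 8 mm thick, stands on the plate at x = +55, y = 0 and ends 136 mm above the bench.
- sash (a joint): Height of the shield's clear sliding sash, m: 0 shut, 0.11 fully up at its stop (starts at 0 to 0.02). The sash is a panel 5 mm thick (9 mm at its edges), 258 mm wide and 130 mm high, in the plane x = -100 mm of the shield; its lower edge is 12 mm above the bench when shut and 122 mm when fully up. It moves straight up and down, weighs 0.35 kg, and stays where it is left by friction: it takes about 10 N to raise.
- sash_grip (a point): Centre of the sash's grip bar: a black bar 92 mm long (along the shield's y), 14 x 14 mm in section, on two short legs above the sash, with the bar's centre 40 mm above the sash's upper edge, 182 mm above the bench when shut and 292 mm when fully up. Legs 82 mm apart; free on both long sides. Axes as the shield's.
- rest: Fixed grey rest for the loupe: base plate 120 x 54 x 8 mm (centred at x = -8 mm) and two upright forks, 12 mm thick, centred at x = -58 and +42 mm, which carry the handle's underside 34 mm above the bench between ears that reach 46 mm above the bench (outer width 38 mm). Between the forks 88 mm are free. Origin: on the bench below the loupe's balance point; its x runs along the handle towards the lens. It stands to the left or to the right of the shield.
- loupe: Loose loupe, about 0.16 kg. Straight aluminium handle, a bar 16 x 16 mm, from x = -90 to +50 mm; a flat neck 10 mm wide, 6 mm thick to the rim; round black rim 72 mm outside diameter, 10 mm high. All are centred on the same mid-plane. Origin: on the handle's centre line at the balance point, the place to grip it (between the two forks of the rest, 42 mm above the bench there); x points to the lens, z up (square to the lens).
- loupe_lens (a point): Centre of the loupe's lens, mid-height of its rim: 160 mm along the loupe's +x from its origin. Axes as the loupe's.
- slide: Loose oblong glass counting slide, 76 (x) x 26 (y) x 4 mm, with two aluminium strips along its long edges to 7 mm height and a small white disc in the middle; lies on the shield's floor plate, left or right of the middle. Origin: centre of its underside.
- dish: Loose round shallow clear petri dish, 58 mm diameter, 14 mm high, on the shield's floor plate beside the slide. Origin: centre of its underside.
- collar: Fixed brass collar clamped on the gauge rod inside the shield, 26 mm diameter, 6 mm thick, with a small thumb screw pointing to the shield's back. Origin: its centre, at mid-thickness: this height is the focal height. It is set differently each time, 58 to 84 mm above the bench.
- bottle: Loose white plastic jar, 68 mm diameter, 150 mm high, on the side of the shield opposite to the rest. Origin: centre of its underside.
- beaker: Loose glass beaker, 66 mm diameter, 85 mm high, near the robot on the left. Origin: centre of its underside.
- spatula: Loose thin steel lab spatula, a 6 mm rod with two flat ends, 180 mm long, lying flat on the bench in front of the shield, on the left. Origin: its underside, at mid-length.
Not all that is in view belongs to the job. Of the things that look like the slide, the larger one is meant. What is shaped like the dish but blue is not meant.

How it is judged:
By the outcome, as a careful person would: the job done as asked, in the order asked, and still so for the second after the job is handed in, while the arm keeps its last pose, push and grip.
It also fails if it takes over 56 s, if anything falls off the work surface, if the arm or the gripper's body presses on something with over 40 N, if the wrist force passes 120 N, or if a joint passes its speed limit or range.

ROBOT

A 7-joint arm with a two-finger parallel gripper is mounted at the origin on the work surface. World frame = base frame: x ahead of the robot, y to its left, z up, the work surface at z = 0. Lengths are in m, angles in rad, forces in N, time in s.
With the tool pointing down it reaches from about 0.425 to 0.925 m from the base axis. Payload 6.8 kg.
Tool frame: the origin (TCP) lies at the very end of the fingers, on their centre line; the grasp point (between the pads) lies 19 mm behind it (r.grip_point_offset is the distance from the TCP to the grasp point, in m); z points along the fingers, y is the line along which they close (so a half turn about z gives the same grasp; the last joint's range is limited). The gripper opens to 85 mm and grips with 20 to 120 N. Pads are 22 mm wide; open, the fingers measure 114 mm over their backs; the gripper's body (76 mm by 85 mm) begins 54 mm behind the grasp point. The pads swing forward as they close: fully open they stand 13 mm farther back than shut.
Start: joints at [1.143, 0.477, 0.022, 1.555, -0.011, 1.109, -0.083], TCP at [0.212, -0.641, 0.231] pointing down, gripper open.
Joint ranges: [-2.96, 2.96], [-0.34, 2.1], [-1.41, 1.46], [0.24, 2.44], [-1.37, 4.51], [0.17, 1.92], [-2.96, 2.96]. Speed limits (rad/s): [2.39, 2.39, 3.14, 3.14, 3.14, 3.14, 3.14].

INTERFACE

Orientations are given as a rotation vector (axis times angle).
In Python, from bench import status, eyes, r gives the robot as it stands.
- The arm moves only by the shell command python3 -m crank 'ROWS' [OPENING] [FORCE]. ROWS is JSON, a list of rows, each a list of 6 numbers: the shift along the tool's x, y, z normalised to -1 to 1, where 1 is 0.02 m, then the turn, a rotation vector about the tool's x, y, z normalised to -1 to 1, where 1 is 45 degrees. A call has 1 to 12 rows; each row shifts and turns the commanded pose from where the row before left it, along the tool's axes as they then stand; what a row does not reach is not made up. A row lasts 1/10 s, in which the tool goes at most 50 mm and 8.59 degrees, less where a joint would pass 70% of its speed; a pose out of reach is approached as far as the arm can. A call with a number of a shift or a turn outside -1 to 1 is refused whole. A call with a gripper value outside its range is refused whole. OPENING is the opening, from 0 (shut) to 1 (fully open), set as the call begins (- or left out, the last holds). The fingers move at their own pace and stop on an object; FORCE is the grip in N (left out, the last holds). Time passes only in rows, so rows that do not move let the fingers close. It gives the time, the measured TCP pose, the force, the opening and the grip force at its end, in the units of the state.
- status.get_obs(): the state, without advancing time (a new reading comes with each control period).
- eyes.grab_frame(name): name is "scene" or "top"; returns a dict with "image" (384x512x3 uint8, red, green, blue), "depth" (384x512 float32, m along the optical axis (not along the pixel's ray), 0 where there is no reading), "fovy" (degrees; the focal length in pixels is half the picture's height over the tangent of half this angle, whatever the lens; pixels are square), "cx", "cy" (the principal point, pixels), "world_to_cam" (4x4, takes a point from world to camera coordinates). Camera axes: x right, y up, looking along -z (the intrinsics and any distortion apply to the point x, -y, -z); pixel columns grow to the right and rows downward; lengths in m; the calibration is good to about 2 mm. A picture is of the moment at which its call begins.
- r.hand_in(): hands the job in; it is judged then, once.
The state is a dict: "clock": time; "joints": joint angles; "qvel": joint speeds; "tau": joint torques, N m; "tcp_pos": TCP position; "orientation": TCP orientation; "contact_force": force on the tool from outside, world axes, zero at the start; "moment": the same for the moment, N m; "grip_width": finger opening in m; "gripper_force": force on a finger pad.
Only numpy, scipy, OpenCV 4.12 (cv2) and the standard library are available. Lean on these libraries where they do the work, as an engineer would, in place of code of your own. Each camera call takes 0.05 s, during which the arm holds its last target. There are 200 camera calls.

## Working session

There is one attempt and no reset: what is moved stays moved. The work goes in short steps, Python scripts to look and compute and a shell command to move; the robot and the scene stay as the last step left them, time stands still between calls to the robot, and variables do not carry over. Pictures are saved under pics/ and viewed, at most 10 in all, crops included, and the job is handed in when it is done.

```bash
ls; mkdir -p pics; python3 - <<'E'
from bench import status,eyes,r
import cv2,numpy as np
o=status.get_obs();print({k:np.round(v,3) for k,v in o.items()})
print(r.grip_point_offset)
for n in("scene","top"):
    f=eyes.grab_frame(n);np.savez(f"{n}0.npz",**f)
    cv2.imwrite(f"pics/{n}0.png",cv2.resize(f["image"][:,:,::-1],(800,600),interpolation=cv2.INTER_CUBIC))
    print(n,{k:v for k,v in f.items() if k not in("image","depth")},(f["depth"]>0).mean())
E
```

```text
pics
{'clock': np.float64(0.0), 'joints': array([ 1.143,  0.478,  0.022,  1.556, -0.012,  1.109, -0.083]), 'qvel': array([-0.002,  0.   , -0.   ,  0.001,  0.001, -0.003, -0.   ]), 'tau': array([-0.0000e+00, -5.9644e+01,  1.6080e+00, -2.8120e+01,  1.2000e-02,
        9.0000e-03,  0.0000e+00]), 'tcp_pos': array([ 0.212, -0.64 ,  0.23 ]), 'orientation': array([-3.1e+00, -5.0e-01,  1.0e-03]), 'contact_force': array([ 0.529, -0.546,  0.425]), 'moment': array([-0.064,  0.037, -0.022]), 'gripper_force': np.float64(0.0), 'grip_width': np.float64(0.086)}
0.0187
scene {'fovy': 55.347771750750795, 'cx': 259.09697713972605, 'cy': 192.1533653422252, 'world_to_cam': array([[ 0.88689513,  0.46169442, -0.01597782, -0.47954499],
       [-0.34247437,  0.68030367,  0.64799554,  0.09328838],
       [ 0.31004569, -0.5692321 ,  0.76147652, -1.38065551],
       [ 0.        ,  0.        ,  0.        ,  1.        ]])} 0.9961344401041666
top {'fovy': 44.53152879476002, 'cx': 259.29283862120116, 'cy': 184.4267438570142, 'world_to_cam': array([[ 6.94236551e-03, -9.99975523e-01,  8.70600136e-04,
         8.03122406e-03],
       [ 9.95375346e-01,  6.99384036e-03,  9.58071381e-02,
        -5.41356181e-01],
       [-9.58108818e-02,  2.01445740e-04,  9.95399535e-01,
        -1.22065593e+00],
       [ 0.00000000e+00,  0.00000000e+00,  0.00000000e+00,
         1.00000000e+00]])} 0.9959309895833334
```

View pics/scene0.png

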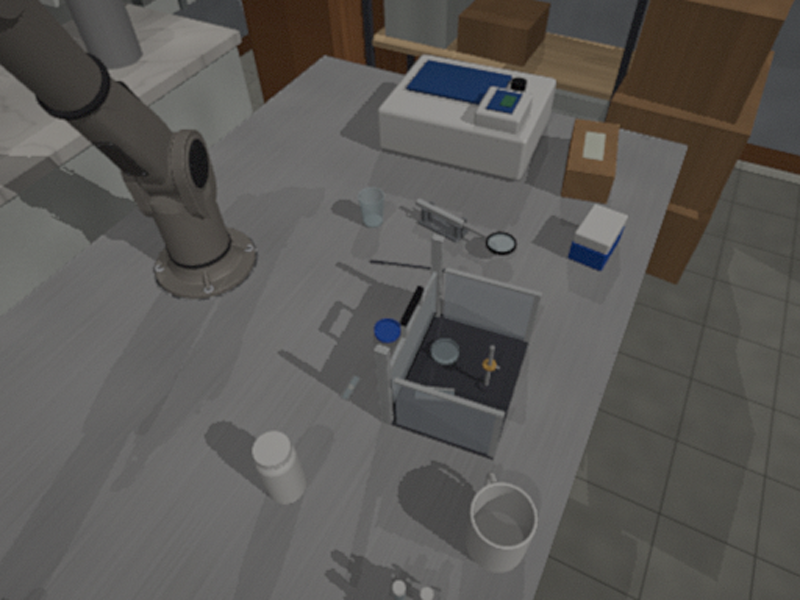

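View pics/top0.png

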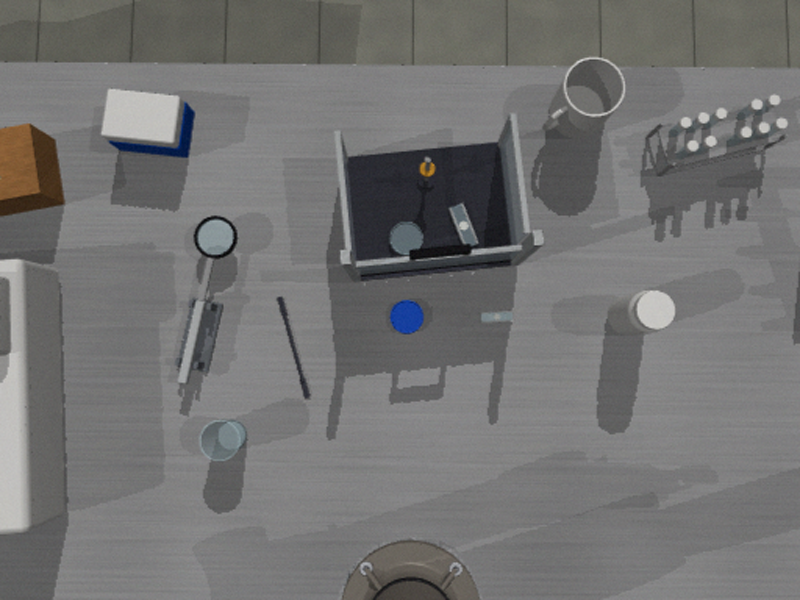

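The scene view shows the shield at (460,360), its grip bar at (412,305), and the loupe with its lens at (501,243). In the top view the bar is at (440,253), the slide at (463,226), the dish at (406,238), the collar at (427,169), the loupe handle at (197,340) and its lens at (215,237). The decoys, blue dish (407,317) and small slide (496,317), are outside in front.

```bash
cat > h.py <<'E'
import numpy as np,cv2
def load(n):
    return dict(np.load(f"{n}.npz"))
def foc(f): return 192/np.tan(np.radians(float(f["fovy"]))/2)
def ray(f,u,v):
    W=f["world_to_cam"];R=W[:3,:3];F=foc(f)
    d=np.array([(u-f["cx"])/F,-(v-f["cy"])/F,-1.]);return -R.T@W[:3,3],R.T@d
def onz(f,u,v,z):
    c,d=ray(f,u,v);return c+d*(z-c[2])/d[2]
def tri(f,a,g,b):
    c1,d1=ray(f,*a);c2,d2=ray(g,*b)
    t=np.linalg.lstsq(np.c_[d1,-d2],c2-c1,rcond=None)[0]
    p,q=c1+t[0]*d1,c2+t[1]*d2;return (p+q)/2,np.linalg.norm(p-q)
def proj(f,p):
    W=f["world_to_cam"];q=W[:3,:3]@p+W[:3,3];F=foc(f)
    return np.array([f["cx"]+F*q[0]/-q[2],f["cy"]-F*q[1]/-q[2]])
def cloud(f):
    v,u=np.mgrid[:384,:512];F=foc(f);d=f["depth"]
    P=np.stack([(u-f["cx"])/F*d,-(v-f["cy"])/F*d,-d],-1);W=f["world_to_cam"]
    return (P-W[:3,3])@W[:3,:3]
def blobs(m,box,amin=6):
    M=np.zeros(m.shape,np.uint8);x0,y0,x1,y1=box;M[y0:y1,x0:x1]=m[y0:y1,x0:x1]
    n,l,s,c=cv2.connectedComponentsWithStats(M,connectivity=8)
    out=[]
    for i in range(1,n):
        if s[i,4]>=amin:
            pts=np.argwhere(l==i)[:,::-1].astype(np.float32)
            out.append((s[i,4],c[i].round(2),cv2.minAreaRect(pts)))
    return sorted(out,key=lambda t:-t[0])
E
python3 - <<'E'
from h import *
T,S=load("top0"),load("scene0")
k=1.5625
for n,f,boxes in(("top",T,dict(bar=(255,150,310,175),collar=(262,92,285,125),ring=(118,132,160,172),handle=(105,180,150,250),slide=(280,125,312,162),bottle=(395,175,440,220))),
               ("scene",S,dict(bar=(250,178,278,212),collar=(300,215,330,250),ring=(305,140,336,168),handle=(260,120,312,160)))):
    im=f["image"].astype(int);h=cv2.cvtColor(f["image"],cv2.COLOR_RGB2HSV)
    dark=im.max(2)<38
    org=(h[...,0]>8)&(h[...,0]<28)&(h[...,1]>110)&(h[...,2]>70)
    br=im.min(2)>125
    for b,box in boxes.items():
        m={"bar":dark,"ring":dark,"collar":org}.get(b,br)
        for t in blobs(m,box)[:3]:print(n,b,t)
C=cloud(T)
for nm,(u,v) in dict(table=(225,250),bar=(282,161),lens_rimL=(126,151),handle=(126,218),plate=(250,130),collar=(273,107),slide=(296,144)).items():print(nm,C[v-1:v+2,u-1:u+2].reshape(-1,3).mean(0).round(4),C[v-1:v+2,u-1:u+2,2].std().round(4))
def crop(f,b,s):
    x0,y0,x1,y1=b;return cv2.resize(f["image"][y0:y1,x0:x1,::-1],None,fx=s,fy=s,interpolation=cv2.INTER_CUBIC)
a=crop(T,(205,70,355,190),5)
cv2.imwrite("pics/c1.png",a)
b=crop(T,(100,130,160,255),4);c=crop(S,(235,125,355,250),4)
cv2.imwrite("pics/c2.png",np.hstack([b,c]))
E
```

```text
top bar (np.int32(254), array([282.15, 160.35]), ((283.3283386230469, 158.22628784179688), (10.531445503234863, 43.377994537353516), 84.47245788574219))
top bar (np.int32(67), array([281.79, 170.91]), ((281.98590087890625, 170.86351013183594), (1.2347897291183472, 54.33074951171875), 84.0938491821289))
top collar (np.int32(68), array([273.03, 108.16]), ((273.0, 108.0), (8.0, 10.0), 90.0))
top ring (np.int32(100), array([137.6 , 152.14]), ((137.0, 151.5), (25.0, 26.0), 90.0))
top handle (np.int32(379), array([120.59, 218.43]), ((121.5219497680664, 215.79757690429688), (12.889871597290039, 73.73401641845703), 20.2248592376709))
top handle (np.int32(240), array([140.32, 243.3 ]), ((139.0, 240.0), (18.0, 20.0), 90.0))
top handle (np.int32(113), array([108.35, 219.03]), ((109.0, 220.5), (19.0, 8.0), 90.0))
top slide (np.int32(63), array([295.7 , 143.76]), ((295.7068786621094, 142.01722717285156), (20.6121826171875, 8.727680206298828), 68.19859313964844))
top slide (np.int32(25), array([307. , 160.2]), ((306.5, 160.0), (2.0, 9.0), 90.0))
top slide (np.int32(8), array([296.75, 133.62]), ((2
[... 602 characters left out ...]
int32(28), array([318.71, 159.86]), ((319.3411560058594, 158.96469116210938), (18.439088821411133, 6.074052810668945), 12.52880859375))
scene handle (np.int32(48), array([282.08, 134.85]), ((281.5000305175781, 134.50001525878906), (29.96331024169922, 1.3416404724121094), 26.56505012512207))
scene handle (np.int32(12), array([280.08, 151.58]), ((280.25, 151.75001525878906), (5.375871658325195, 1.8973664045333862), 18.43494987487793))
table [0.3668 0.1023 0.0017] 0.002
bar [ 0.5795 -0.0401  0.1965] 0.0023
lens_rimL [0.6252 0.3632 0.0465] 0.0022
handle [0.4496 0.361  0.0329] 0.0173
plate [0.6922 0.0382 0.0071] 0.0017
collar [ 0.7321 -0.0216  0.0997] 0.0087
slide [ 0.6532 -0.0868  0.0134] 0.0023
```

View pics/c1.png

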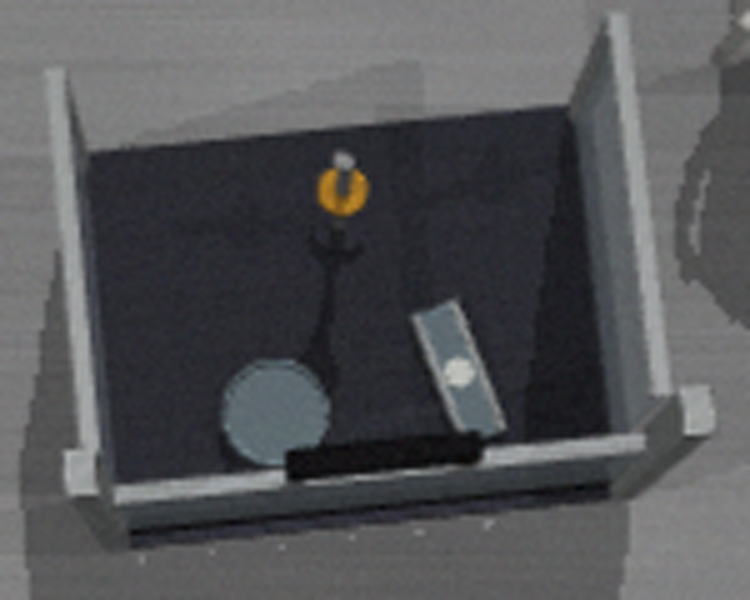

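View pics/c2.png

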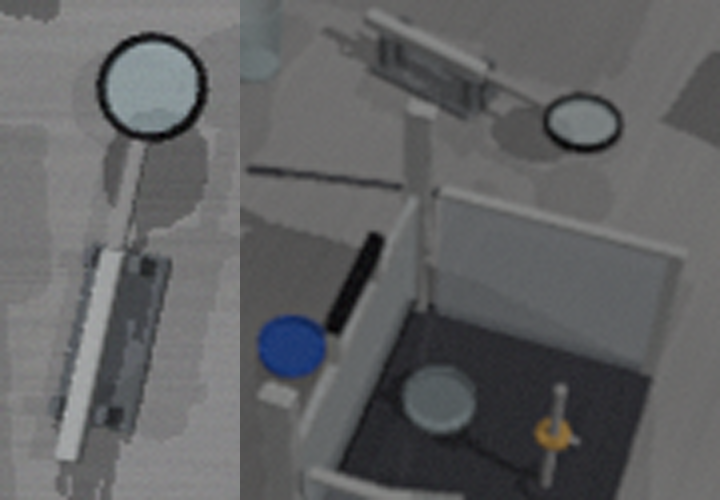

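Crop 1 (top, 5x): bar ends at (287,465) and (482,447), slide disc at (460,372), collar at (343,190), post tops at (82,472) and (697,410). Crop 2 (4x): the lens centre is at (152,87) in the top half and (583,122) in the scene half. The handle's top face runs from (68,458) to (110,250) in the top half and from about (370,14) to (492,68) in the scene half.

```bash
python3 - <<'E'
from h import *
T,S=load("top0"),load("scene0")
t5=lambda x,y:((x+.5)/5-.5+205,(y+.5)/5-.5+70)
t4=lambda x,y:((x+.5)/4-.5+100,(y+.5)/4-.5+130)
s4=lambda x,y:((x-240+.5)/4-.5+235,(y+.5)/4-.5+125)
pr=lambda n,v:print(n,np.round(v[0],4),round(float(v[1]),4))
pr("bar centre",tri(T,(282.15,160.35),S,(263.25,195.4)))
pr("bar L",tri(T,t5(289,465),S,s4(376,238)));pr("bar R",tri(T,t5(481,447),S,s4(335,326)))
a,b=onz(T,*t5(287,465),.19),onz(T,*t5(482,447),.19);d=a-b;print("bar onz",(a+b)/2,"len",np.linalg.norm(d),"yaw",np.degrees(np.arctan2(d[1],d[0]))-90)
pl,prr=onz(T,*t5(82,470),.235),onz(T,*t5(697,411),.235);d=pl-prr;print("posts",pl,prr,np.linalg.norm(d),np.degrees(np.arctan2(d[1],d[0]))-90)
for n,c in dict(RL=(90,153),RR=(572,105)).items():print(n,onz(T,*t5(*c),.006))
pr("collar",tri(T,(273.03,108.5),S,(312.67,233.47)))
pr("lens",tri(T,t4(152,87),S,s4(583,122)))
pr("hand near",tri(T,t4(66,458),S,s4(370,14)));pr("hand far",tri(T,t4(111,250),S,s4(492,68)))
L=onz(T,*t4(152,87),.044);A=onz(T,*t4(67,459),.050);B=onz(T,*t4(110,250),.050)
for n,(p,q) in dict(AB=(A,B),AL=(A,L)).items():
    d=q-p;print(n,p,q,np.linalg.norm(d[:2]),np.degrees(np.arctan2(d[1],d[0])))
print("disc",onz(T,*t5(460,372),.0105))
for c in((413,316),(457,300),(505,425),(462,440)):print(onz(T,*t5(*c),.013))
C=cloud(T)
m=(C[...,0]>.40)&(C[...,0]<.56)&(C[...,1]>.27)&(C[...,1]<.41)&(C[...,2]>.04)&(C[...,2]<.065)
br=T["image"].min(2)>120
P=C[m&br];print(len(P),P.mean(0),np.median(P[:,2]));v=np.linalg.svd(P[:,:2]-P[:,:2].mean(0))[2][0];print("axis",np.degrees(np.arctan2(v[1],v[0])))
# collar vertical extent in the scene
f=S;h=cv2.cvtColor(f["image"],cv2.COLOR_RGB2HSV)
print(h[226:242,308:320,1]);print(h[226:242,308:320,0])
E
```

```text
bar centre [ 0.5804 -0.0414  0.1925] 0.0027
bar L [0.5748 0.0041 0.1917] 0.0031
bar R [ 0.5851 -0.0835  0.1937] 0.0006
bar onz [ 0.58089177 -0.03927498  0.19      ] len 0.09085207111823784 yaw 5.726398898132928
posts [0.5670191  0.09718411 0.235     ] [ 0.59545166 -0.17618516  0.235     ] 0.27484389087758265 5.9378629663501385
RL [0.77506964 0.11427289 0.006     ]
RR [ 0.80400947 -0.15085465  0.006     ]
collar [ 0.7329 -0.0227  0.0793] 0.0014
lens [0.6233 0.3318 0.0468] 0.0026
hand near [0.381  0.3791 0.0487] 0.0022
hand far [0.5182 0.3561 0.0503] 0.0042
AB [0.3813372  0.37868982 0.05      ] [0.51643454 0.35559946 0.05      ] 0.13705639777801382 -9.699072357007832
AL [0.3813372  0.37868982 0.05      ] [0.6248612  0.33326906 0.044     ] 0.24772360585751063 -10.565098993969297
disc [ 0.65372454 -0.08868671  0.0105    ]
[ 0.68388869 -0.06298354  0.013     ]
[ 0.69288733 -0.08688291  0.013     ]
[ 0.62440973 -0.11279484  0.013     ]
[ 0.6160533 -0.0895415  0.013    ]
299 [0.47172852 0.3629784  0.04961007] 0.04990196602751274
axis 169.2750765661559
[[ 17  17  31  42  11   4   3   6  18  
[... 894 characters left out ...]
120 138 135 120 160 115 120 100 120]
 [114 124   4  16  16  60  30  17 170 116 116 120]
 [128  11  18  19  18 165  16  18  17   6 108 128]
 [  8  17  19  19  18 105  17  19  19  17 120 114]
 [ 12  18  20  17  18 120  17  19  19  17 120 107]
 [ 17  18  19  19  18  12  17  19  19  18 160 120]
 [ 11  18  19  19  18  19  18  19  18  17   0 120]
 [ 10  16  18  19  19  19  19  19  19  14 120 150]
 [116  12  15  18  18  19  18  19  17  15 113 110]
 [125 120 150  13  17  16  17  16  18 120 116 113]
 [120 120 114 105 120 120 135 113 115 107 115 130]
 [126 129 128   0   0 150 114 110 129 114 126 128]
 [110 120 105  40   0 150 120 110 120 120 120 120]
 [115 128  60  30   0 135 105 126 105 113 110 125]]
```

```bash
cat > d.py <<'E'
# usage: d.py x y z yaw_deg  -> turn about tool z (deg, units), then shift in tool axes (after turn), units of 20 mm
import sys,numpy as np
from scipy.spatial.transform import Rotation as Ro
from bench import status
o=status.get_obs();R=Ro.from_rotvec(o["orientation"]).as_matrix();p=np.array(o["tcp_pos"])
x,y,z,w=map(float,sys.argv[1:5])
G=(Ro.from_euler("z",w,degrees=True)*Ro.from_euler("x",180,degrees=True)).as_matrix()
print("clock",round(float(o["clock"]),2),"p",p.round(4),"yaw",np.degrees(np.arctan2(R[1,0],R[0,0])).round(2),"w",round(float(o["grip_width"]),4),"F",np.round(o["contact_force"],1),"gf",round(float(o["gripper_force"]),1))
rv=Ro.from_matrix(R.T@G).as_rotvec(degrees=True);print("turn deg",rv.round(2),"units",(rv/45).round(3))
d=np.array([x,y,z])-p;print("shift units after turn",(G.T@d/.02).round(2),"before turn",(R.T@d/.02).round(2))
E
python3 -m crank '[[0,0,-0.8,0,0,-0.172],[0,0,-0.8,0,0,-0.172],[0,0,-0.8,0,0,-0.172],[0,0,-0.4,0,0,-0.172],[0,0,0,0,0,-0.172],[0,0,0,0,0,-0.172],[0,0,0,0,0,-0.172],[0,0,0,0,0,-0.172],[0,0,0,0,0,-0.172],[0,0,0,0,0,-0.172],[0,0,0,0,0,0]]' 1
python3 d.py 0.5804 -0.041 0.26 95.8
```

```text
clock: 1.2
tcp_pos: [0.212, -0.6406, 0.2867]
orientation: [-2.106, -2.33, -0.001]
contact_force: [-0.3, 0.5, 0.4]
grip_width: 0.0856
gripper_force: 0.0
clock 1.2 p [ 0.212  -0.6406  0.2867] yaw 95.78 w 0.0856 F [-0.3  0.5  0.4] gf 0.0
turn deg [-0.   -0.06 -0.02] units [-0.    -0.001 -0.   ]
shift units after turn [27.96 21.36  1.33] before turn [27.97 21.35  1.36]
```

```bash
python3 -m crank '[[0.93,0.71,0,0,0,0],[0.93,0.71,0,0,0,0],[0.93,0.71,0,0,0,0],[0.93,0.71,0,0,0,0],[0.93,0.71,0,0,0,0],[0.93,0.71,0,0,0,0],[0.93,0.71,0,0,0,0],[0.93,0.71,0,0,0,0],[0.93,0.71,0,0,0,0],[0.93,0.71,0,0,0,0],[0.93,0.71,0,0,0,0],[0.93,0.71,0,0,0,0]]' >/dev/null
python3 -m crank '[[0.93,0.71,0,0,0,0],[0.93,0.71,0,0,0,0],[0.93,0.71,0,0,0,0],[0.93,0.71,0,0,0,0],[0.93,0.71,0,0,0,0],[0.93,0.71,0,0,0,0],[0.93,0.71,0,0,0,0],[0.93,0.71,0,0,0,0],[0.93,0.71,0,0,0,0],[0.93,0.71,0,0,0,0],[0.93,0.71,0,0,0,0],[0.93,0.71,0,0,0,0]]' >/dev/null
python3 -m crank '[[0.93,0.71,0.2,0,0,0],[0.93,0.71,0.2,0,0,0],[0.93,0.71,0.2,0,0,0],[0.93,0.71,0.2,0,0,0],[0.93,0.71,0.2,0,0,0],[0.93,0.71,0.2,0,0,0],[0,0,0,0,0,0],[0,0,0,0,0,0]]'
python3 d.py 0.5804 -0.041 0.169 95.8
```

```text
clock: 4.4
tcp_pos: [0.5802, -0.0429, 0.2629]
orientation: [-2.109, -2.327, 0.001]
contact_force: [-0.6, -1.2, -0.1]
grip_width: 0.0853
gripper_force: 0.0
clock 4.4 p [ 0.5802 -0.0429  0.2629] yaw 95.64 w 0.0853 F [-0.6 -1.2 -0.1] gf 0.0
turn deg [-0.06 -0.   -0.16] units [-0.001 -0.    -0.004]
shift units after turn [0.09 0.02 4.7 ] before turn [0.09 0.02 4.7 ]
```

```bash
python3 -m crank '[[0.09,0,0.8,0,0,0],[0,0,0.8,0,0,0],[0,0,0.8,0,0,0],[0,0,0.8,0,0,0],[0,0,0.8,0,0,0],[0,0,0.7,0,0,0],[0,0,0,0,0,0],[0,0,0,0,0,0]]'
python3 -m crank '[[0,0,0,0,0,0],[0,0,0,0,0,0],[0,0,0,0,0,0],[0,0,0,0,0,0],[0,0,0,0,0,0],[0,0,0,0,0,0]]' 0 40
python3 -c "
import cv2,numpy as np
from bench import eyes
f=eyes.grab_frame('scene');np.savez('scene1.npz',**f)
cv2.imwrite('pics/s1.png',cv2.resize(f['image'][100:280,200:360,::-1],None,fx=3,fy=3))"
```

```text
clock: 5.2
tcp_pos: [0.5803, -0.0413, 0.1692]
orientation: [-2.108, -2.329, 0.0]
contact_force: [1.1, 0.3, -0.4]
grip_width: 0.0856
gripper_force: 0.0
clock: 5.8
tcp_pos: [0.579, -0.0415, 0.169]
orientation: [-2.106, -2.329, 0.003]
contact_force: [-5.0, -0.3, 2.1]
grip_width: 0.0132
gripper_force: 44.8
```

View pics/s1.png

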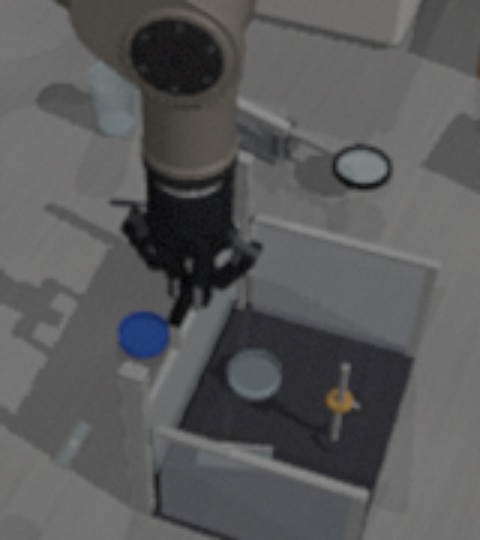

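The picture shows the fingers closed on the black bar at (190,300), and the opening of 13 mm confirms the grip. Now I raise the sash.

```bash
python3 -m crank '[[0,0,-0.3,0,0,0],[0,0,-0.5,0,0,0],[0,0,-0.5,0,0,0],[0,0,-0.5,0,0,0],[0,0,-0.5,0,0,0],[0,0,-0.5,0,0,0],[0,0,-0.5,0,0,0],[0,0,-0.5,0,0,0],[0,0,-0.4,0,0,0],[0,0,-0.2,0,0,0],[0,0,0,0,0,0]]' - 60
python3 -m crank '[[0,0,-0.2,0,0,0],[0,0,-0.2,0,0,0],[0,0,0,0,0,0]]'
python3 -m crank '[[0,0,-0.2,0,0,0],[0,0,0,0,0,0]]'
```

```text
clock: 6.95
tcp_pos: [0.5791, -0.0415, 0.2586]
orientation: [-2.107, -2.329, 0.003]
contact_force: [-9.0, -1.4, -2.3]
grip_width: 0.013
gripper_force: 62.1
clock: 7.25
tcp_pos: [0.5791, -0.0415, 0.2662]
orientation: [-2.107, -2.329, 0.003]
contact_force: [-7.9, -1.0, -4.5]
grip_width: 0.013
gripper_force: 61.9
clock: 7.45
tcp_pos: [0.5791, -0.0415, 0.2701]
orientation: [-2.107, -2.329, 0.003]
contact_force: [-7.5, -0.2, -5.9]
grip_width: 0.0129
gripper_force: 61.8
```

```bash
python3 -m crank '[[0,0,-0.15,0,0,0],[0,0,0,0,0,0]]'|egrep 'tcp|cont'
python3 -m crank '[[0,0,-0.15,0,0,0],[0,0,0,0,0,0]]'|egrep 'tcp|cont'
python3 -m crank '[[0,0,-0.15,0,0,0],[0,0,0,0,0,0]]'|egrep 'tcp|cont'
```

```text
tcp_pos: [0.5791, -0.0415, 0.2729]
contact_force: [-6.6, -2.1, -6.5]
tcp_pos: [0.579, -0.0414, 0.2735]
contact_force: [0.2, -0.3, -23.3]
tcp_pos: [0.5789, -0.0415, 0.2737]
contact_force: [6.3, 0.9, -40.9]
```

```bash
python3 -m crank '[[0,0,0.18,0,0,0],[0,0,0,0,0,0]]'|egrep 'tcp|cont'
python3 -m crank '[[0,0,0,0,0,0],[0,0,0,0,0,0],[0,0,0,0,0,0],[0,0,0,0,0,0],[0,0,0,0,0,0],[0,0,-0.5,0,0,0],[0,0,-1,0,0,0],[0,0,-1,0,0,0],[0,0,-0.7,0,0,0],[0,0,0,0,0,0]]' 1
python3 - <<'E'
from h import *
from bench import eyes
S=eyes.grab_frame("scene");T=eyes.grab_frame("top")
np.savez("scene2.npz",**S);np.savez("top2.npz",**T)
cv2.imwrite("pics/s2.png",cv2.resize(S["image"][60:280,200:370,::-1],None,fx=2.7,fy=2.7,interpolation=cv2.INTER_CUBIC))
for n,f,b in(("T",load("top0"),(262,92,285,125)),("S0",load("scene0"),(300,215,330,250)),("S",S,(300,215,330,250))):
    h=cv2.cvtColor(f["image"],cv2.COLOR_RGB2HSV);o=((h[...,0]>8)&(h[...,0]<28)&(h[...,1]>85)&(h[...,2]>60))
    q=blobs(o,b)[0];C=cloud(f);m=np.zeros_like(o);m[b[1]:b[3],b[0]:b[2]]=o[b[1]:b[3],b[0]:b[2]]
    z=C[m][:,2];print(n,q[:2],"z pct",np.percentile(z,[10,30,50,70]).round(4))
    # plate nearby
    from math import hypot
    u,v=np.round(proj(f,np.array([.72,.03,.006]))).astype(int);print("plate z",np.median(C[v-4:v+5,u-4:u+5,2]).round(4))
E
python3 d.py 0.468 0.362 0.12 169.4
```

```text
tcp_pos: [0.579, -0.0415, 0.2735]
contact_force: [-2.7, -0.2, -22.1]
clock: 9.25
tcp_pos: [0.5815, -0.041, 0.3414]
orientation: [2.106, 2.327, 0.004]
contact_force: [-0.5, 0.3, -0.8]
grip_width: 0.0851
gripper_force: 0.0
T (np.int32(71), array([272.96, 108.15])) z pct [0.0125 0.0806 0.0823 0.0838]
plate z 0.0072
S0 (np.int32(51), array([312.76, 233.41])) z pct [0.0075 0.0794 0.0814 0.0823]
plate z 0.0812
S (np.int32(51), array([312.76, 233.41])) z pct [0.0075 0.0793 0.0803 0.0814]
plate z 0.0801
clock 9.35 p [ 0.5802 -0.0413  0.3386] yaw 95.72 w 0.0854 F [-0.2 -0.  -0.3] gf 0.0
turn deg [-0.000e+00  1.000e-02 -7.368e+01] units [-0.     0.    -1.637]
shift units after turn [ 9.22 18.79 10.93] before turn [20.63 -3.57 10.93]
```

View pics/s2.png

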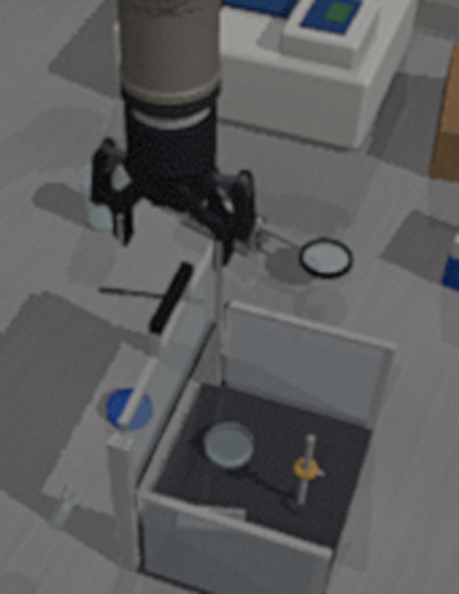

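The sash stays fully up (bar at (172,297) in the crop) and the fingers are clear. Next I move to the loupe.

```bash
python3 -m crank '[[0.94,-0.16,0,0,0,0],[0.94,-0.16,0,0,0,0],[0.94,-0.16,0,0,0,0],[0.94,-0.16,0,0,0,0],[0.94,-0.16,0,0,0,0],[0.94,-0.16,0,0,0,0],[0.94,-0.16,0,0,0,0],[0.94,-0.16,0,0,0,0],[0.94,-0.16,0,0,0,0],[0.94,-0.16,0,0,0,0],[0.94,-0.16,0,0,0,0]]' >/dev/null
python3 -m crank '[[0.94,-0.16,0,0,0,0],[0.94,-0.16,0,0,0,0],[0.94,-0.16,0,0,0,0],[0.94,-0.16,0,0,0,0],[0.94,-0.16,0,0,0,0],[0.94,-0.16,0,0,0,0],[0.94,-0.16,0,0,0,0],[0.94,-0.16,0,0,0,0],[0.94,-0.16,0,0,0,0],[0.94,-0.16,0,0,0,0],[0.94,-0.16,0,0,0,0]]' >/dev/null
python3 -m crank '[[0,0,1,0,0,-0.164],[0,0,1,0,0,-0.164],[0,0,1,0,0,-0.164],[0,0,1,0,0,-0.164],[0,0,1,0,0,-0.164],[0,0,1,0,0,-0.164],[0,0,1,0,0,-0.164],[0,0,1,0,0,-0.164],[0,0,1,0,0,-0.164],[0,0,1,0,0,-0.164],[0,0,0,0,0,0],[0,0,0,0,0,0]]'
python3 - <<'E'
from h import *
from bench import eyes
S=eyes.grab_frame("scene");T=eyes.grab_frame("top")
a=cv2.resize(S["image"][80:200,220:350,::-1],None,fx=3,fy=3,interpolation=cv2.INTER_CUBIC)
b=cv2.resize(T["image"][130:250,80:190,::-1],None,fx=3,fy=3,interpolation=cv2.INTER_CUBIC)
cv2.imwrite("pics/s3.png",np.hstack([a,b]))
E
python3 d.py 0.468 0.362 0.0235 169.4
```

```text
clock: 12.75
tcp_pos: [0.4685, 0.3629, 0.1381]
orientation: [-0.292, -3.126, 0.001]
contact_force: [-0.1, 0.4, 0.5]
grip_width: 0.0854
gripper_force: 0.0
clock 12.85 p [0.4692 0.3637 0.1396] yaw 169.39 w 0.0853 F [-0.3  0.1  0.8] gf 0.0
turn deg [ 0.06  0.03 -0.01] units [ 0.001  0.001 -0.   ]
shift units after turn [ 0.04 -0.1   5.8 ] before turn [ 0.04 -0.1   5.8 ]
```

View pics/s3.png

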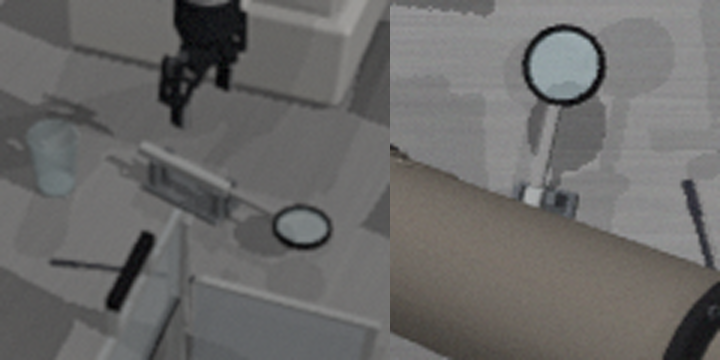

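The fingers hover above the rest: tips near (200,105), handle at (185,180) in the scene half, and the loupe undisturbed. I go down and grip.

```bash
python3 -m crank '[[0,-0.1,0.8,0,0,0],[0,0,0.8,0,0,0],[0,0,0.8,0,0,0],[0,0,0.8,0,0,0],[0,0,0.8,0,0,0],[0,0,0.8,0,0,0],[0,0,0.6,0,0,0],[0,0,0.38,0,0,0],[0,0,0,0,0,0],[0,0,0,0,0,0]]'
python3 -m crank '[[0,0,0,0,0,0],[0,0,0,0,0,0],[0,0,0,0,0,0],[0,0,0,0,0,0],[0,0,0,0,0,0],[0,0,0,0,0,0],[0,0,0,0,0,0]]' 0 60
python3 d.py 0.468 0.362 0.0235 169.4
```

```text
clock: 13.85
tcp_pos: [0.4688, 0.3616, 0.0234]
orientation: [0.287, 3.128, 0.001]
contact_force: [0.5, 0.1, 0.1]
grip_width: 0.0854
gripper_force: 0.0
clock: 14.55
tcp_pos: [0.4688, 0.3615, 0.0235]
orientation: [0.287, 3.128, 0.001]
contact_force: [-0.4, -0.2, 4.8]
grip_width: 0.0146
gripper_force: 59.2
clock 14.55 p [0.4688 0.3615 0.0235] yaw 169.52 w 0.0146 F [-0.4 -0.2  4.8] gf 59.2
turn deg [0.03 0.03 0.12] units [0.001 0.001 0.003]
shift units after turn [ 0.05  0.02 -0.  ] before turn [ 0.05  0.02 -0.  ]
```

```bash
python3 -m crank '[[0,0,-0.2,0,0,0],[0,0,-0.4,0,0,0],[0,0,-0.8,0,0,0],[0,0,-0.9,0,0,0],[0,0,-0.9,0,0,0],[0,0,-0.9,0,0,0],[0,0,-0.9,0,0,0],[0,0,-0.9,0,0,0],[0,0,-0.9,0,0,0],[0,0,-0.9,0,0,0],[0,0,-0.7,0,0,0],[0,0,-0.4,0,0,0]]'
python3 -m crank '[[0,0,0,0,0,0.111],[0,0,0,0,0,0.111],[0,0,0,0,0,0.111],[0,0,0,0,0,0.111],[0,0,0,0,0,0.111],[0,0,0,0,0,0.111],[0,0,0,0,0,0.111],[0,0,0,0,0,0.111],[0,0,0,0,0,0.111],[0,0,0,0,0,0.1],[0,0,0,0,0,0]]'
python3 d.py 0.40 0.19 0.20 120
```

```text
clock: 15.75
tcp_pos: [0.4689, 0.3617, 0.2008]
orientation: [0.287, 3.127, 0.002]
contact_force: [-0.4, -0.1, -1.6]
grip_width: 0.0152
gripper_force: 58.5
clock: 16.85
tcp_pos: [0.4684, 0.3611, 0.1989]
orientation: [-1.57, -2.721, 0.001]
contact_force: [1.0, 0.1, -1.4]
grip_width: 0.0152
gripper_force: 58.5
clock 16.85 p [0.4684 0.3611 0.1989] yaw 120.05 w 0.0152 F [ 1.   0.1 -1.4] gf 58.5
turn deg [-0.04  0.02  0.05] units [-0.001  0.     0.001]
shift units after turn [-5.7  -7.24 -0.05] before turn [-5.69 -7.24 -0.05]
```

```bash
python3 d.py 0.415 0.14 0.20 120 | tail -1
python3 - <<'E'
from h import *
T=load("top0")
for z in (0.,.085): print(onz(T,142,281.6,z))
E
```

```text
shift units after turn [-8.24 -7.84 -0.05] before turn [-8.23 -7.84 -0.04]
[0.28188266 0.322048   0.        ]
[0.29127313 0.3012502  0.085     ]
```

```bash
python3 -m crank '[[-0.3,-0.28,0,0,0,0],[-0.8,-0.75,0,0,0,0],[-0.8,-0.76,0,0,0,0],[-0.8,-0.76,0,0,0,0],[-0.8,-0.76,0,0,0,0],[-0.8,-0.76,0,0,0,0],[-0.8,-0.76,0,0,0,0],[-0.8,-0.76,0,0,0,0],[-0.8,-0.76,0,0,0,0],[-0.8,-0.76,0,0,0,0],[-0.74,-0.73,0,0,0,0],[0,0,0,0,0,0]]'|grep tcp
python3 -m crank '[[0,0,0.4,0,0,0],[0,0,0.8,0,0,0],[0,0,0.8,0,0,0],[0,0,0.8,0,0,0],[0,0,0.8,0,0,0],[0,0,0.8,0,0,0],[0,0,0.8,0,0,0],[0,0,0.8,0,0,0],[0,0,0.5,0,0,0],[0,0,0.3,0,0,0],[0,0,0,0,0,0],[0,0,0,0,0,0]]'
python3 - <<'E'
from h import *
from bench import eyes
S=eyes.grab_frame("scene");T=eyes.grab_frame("top");np.savez("scene3.npz",**S);np.savez("top3.npz",**T)
a=cv2.resize(S["image"][110:260,190:350,::-1],None,fx=2.4,fy=2.4,interpolation=cv2.INTER_CUBIC)
b=cv2.resize(T["image"][100:250,180:330,::-1],None,fx=2.4,fy=2.4,interpolation=cv2.INTER_CUBIC)
cv2.imwrite("pics/s4.png",np.hstack([a,b]))
E
python3 d.py 0.44 0.02 0.059 145
```

```text
tcp_pos: [0.4143, 0.1365, 0.1985]
clock: 19.25
tcp_pos: [0.4158, 0.1405, 0.0634]
orientation: [1.568, 2.722, 0.001]
contact_force: [1.4, -0.2, -1.4]
grip_width: 0.0149
gripper_force: 63.8
clock 19.35 p [0.416  0.1403 0.0637] yaw 120.07 w 0.015 F [-0.1  0.6 -1.9] gf 63.8
turn deg [  0.07   0.03 -24.93] units [ 0.001  0.001 -0.554]
shift units after turn [-4.43 -4.24  0.23] before turn [-5.81 -1.98  0.23]
```

View pics/s4.png

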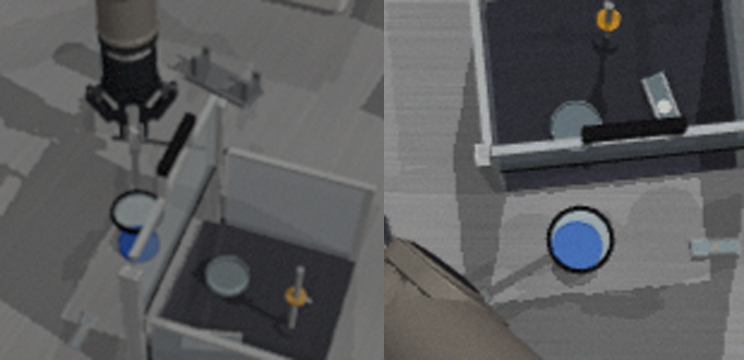

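The loupe is held at the front of the open shield, with the lens ring at (580,239) in the top half and (136,211) in the scene half. I check its height and offset from the TCP.

```bash
cat >> h.py <<'E'
def ring(f,box,th=42):
    m=f["image"].max(2)<th;b=blobs(m,box)[0]
    M=np.zeros(m.shape,np.uint8);x0,y0,x1,y1=box;M[y0:y1,x0:x1]=m[y0:y1,x0:x1]
    n,l,s,c=cv2.connectedComponentsWithStats(M,connectivity=8);i=1+s[1:,4].argmax()
    h=cv2.convexHull(np.argwhere(l==i)[:,::-1].astype(np.int32))
    return cv2.fitEllipse(h),s[i,4]
E
python3 - <<'E'
from h import *
from bench import status
T,S=load("top3"),load("scene3")
a=ring(T,(244,182,280,217));b=ring(S,(232,185,262,208));print(a,b)
p,e=tri(T,a[0][0],S,b[0][0]);print("lens",p,e, "manual",tri(T,(261.3,199.2),S,(246.2,197.5)))
q=status.get_obs()["tcp_pos"];d=p-q;print("offset",d,np.hypot(*d[:2]),np.degrees(np.arctan2(d[1],d[0])),"tool-z height handle",q[2]+.0187)
# depth heights of rim
for f,e,n in((T,a,"T"),(S,b,"S")):
    C=cloud(f);m=np.zeros((384,512),np.uint8);(c,ax,an)=e[0];cv2.ellipse(m,((c),(ax[0]-2,ax[1]-2),an),1,1)
    z=C[m>0][:,2];print(n,"rim z",np.percentile(z,[30,50,70,90]))
# sash bar height
m1=blobs(T["image"].max(2)<38,(255,140,320,162));m2=blobs(S["image"].max(2)<38,(252,150,276,186))
print(m1[0],m2[0],tri(T,m1[0][1],S,m2[0][1]))
E
```

```text
(((261.2731018066406, 199.59466552734375), (27.160850524902344, 27.65221405029297), 20.718599319458008), np.int32(105)) (((244.77659606933594, 198.45394897460938), (15.505148887634277, 17.851383209228516), 93.17743682861328), np.int32(22))
lens [0.49366886 0.00395225 0.08284005] 0.008945347541970381 manual (array([0.49607296, 0.00512502, 0.08715545]), np.float64(0.00480045624669652))
offset [ 0.0776758  -0.13638365  0.01916824] 0.15695231493213188 -60.336801448837214 tool-z height handle 0.08237180058020657
T rim z [0.08532415 0.08667835 0.08833463 0.09031631]
S rim z [0.08433417 0.08526227 0.08648536 0.25158594]
(np.int32(291), array([283.87, 153.34]), ((283.9342346191406, 152.87535095214844), (8.217755317687988, 42.71139144897461), 83.9909896850586)) (np.int32(129), array([262.94, 169.88]), ((262.8248291015625, 169.90444946289062), (4.868330001831055, 27.77342414855957), 28.610462188720703)) (array([ 0.57993063, -0.04007964,  0.29456255]), np.float64(0.0031839420124734055))
```

```bash
python3 -m crank '[[-0.3,-0.1,0,0,0,0],[-0.6,-0.2,0,0,0,0],[-0.7,-0.24,0.03,0,0,0],[-0.7,-0.24,0.03,0,0,0],[-0.7,-0.24,0.03,0,0,0],[-0.7,-0.24,0.03,0,0,0],[-0.7,-0.24,0,0,0,0],[-0.7,-0.24,0,0,0,0],[-0.5,-0.17,0,0,0,0],[-0.2,-0.07,0,0,0,0],[0,0,0,0,0,0]]'|grep tcp
python3 -m crank '[[0,0,0,0,0,-0.06],[0,0,0,0,0,-0.1],[0,0,0,0,0,-0.12],[0,0,0,0,0,-0.12],[0,0,0,0,0,-0.12],[0,0,0,0,0,-0.12],[0,0,0,0,0,-0.12],[0,0,0,0,0,-0.1],[0,0,0,0,0,-0.09],[0,0,0,0,0,-0.05],[0,0,0,0,0,0]]'
python3 d.py 0.4995 -0.047 0.061 165
```

```text
tcp_pos: [0.4394, 0.019, 0.0607]
clock: 21.55
tcp_pos: [0.4392, 0.0206, 0.0607]
orientation: [-0.406, -3.115, -0.001]
contact_force: [-0.5, -0.0, -1.2]
grip_width: 0.0149
gripper_force: 63.7
clock 21.55 p [0.4392 0.0206 0.0607] yaw 165.15 w 0.0149 F [-0.5 -0.  -1.2] gf 63.7
turn deg [ 0.03 -0.01  0.15] units [ 0.001 -0.     0.003]
shift units after turn [-3.79 -2.48 -0.01] before turn [-3.78 -2.49 -0.01]
```

```bash
python3 -m crank '[[-0.2,-0.13,0,0,0,0],[-0.4,-0.26,0,0,0,0],[-0.5,-0.33,0,0,0,0],[-0.5,-0.33,0,0,0,0],[-0.5,-0.33,0,0,0,0],[-0.5,-0.33,0,0,0,0],[-0.5,-0.33,0,0,0,0],[-0.4,-0.26,0,0,0,0],[-0.2,-0.13,0,0,0,0],[-0.08,-0.06,0,0,0,0],[0,0,0,0,0,0],[0,0,0,0,0,0]]'
python3 - <<'E'
from h import *
from bench import eyes
S=eyes.grab_frame("scene");T=eyes.grab_frame("top");np.savez("scene4.npz",**S);np.savez("top4.npz",**T)
a=cv2.resize(S["image"][130:270,230:350,::-1],None,fx=3,fy=3,interpolation=cv2.INTER_CUBIC)
b=cv2.resize(T["image"][80:220,220:340,::-1],None,fx=3,fy=3,interpolation=cv2.INTER_CUBIC)
cv2.imwrite("pics/s5.png",np.hstack([a,b]))
E
python3 d.py 0.4995 -0.047 0.061 165
```

```text
clock: 22.75
tcp_pos: [0.4992, -0.0473, 0.0607]
orientation: [-0.407, -3.115, -0.0]
contact_force: [0.1, 0.1, -1.2]
grip_width: 0.0147
gripper_force: 63.7
clock 22.85 p [ 0.4993 -0.0473  0.0607] yaw 165.12 w 0.0148 F [-0.4 -0.5 -2.2] gf 63.7
turn deg [-0.   -0.01  0.12] units [-0.    -0.     0.003]
shift units after turn [-0.01  0.02 -0.01] before turn [-0.01  0.02 -0.01]
```

View pics/s5.png

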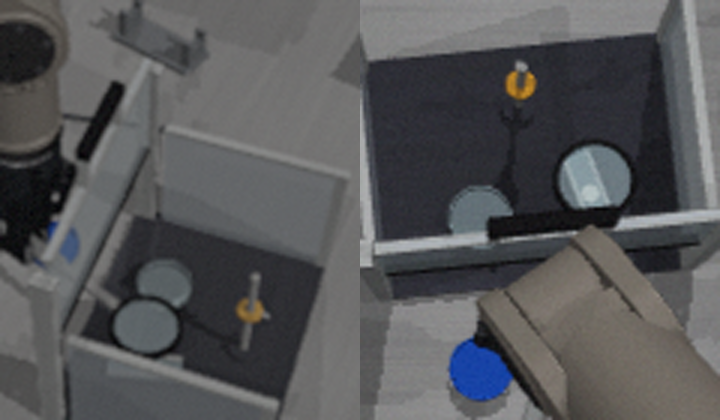

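The lens is over the slide: ring at (595,180) in the top half, with the slide's disc visible through it at (590,192), and ring at (146,325) in the scene half. It is above the floor, and the sash is still up. Now a precise check.

```bash
python3 - <<'E'
from h import *
from bench import status
T,S=load("top4"),load("scene4");T0,S0=load("top0"),load("scene0")
def lens(f,seed,th=60):
    m=(cv2.medianBlur(f["image"],3).max(2)>th).astype(np.uint8)
    n,l=cv2.connectedComponents(m,connectivity=4);k=(l==l[seed[1],seed[0]]).astype(np.uint8)
    c=max(cv2.findContours(k,cv2.RETR_EXTERNAL,cv2.CHAIN_APPROX_NONE)[0],key=len)
    return cv2.fitEllipse(cv2.convexHull(c)),int(k.sum())
a=lens(T,(298,136));b=lens(S,(278,236));print(a,b)
q=status.get_obs()["tcp_pos"]
p,e=tri(T,a[0][0],S,b[0][0]);print("lens tri",p,e)
for z in(.079,.082):print("lens top@z",z,onz(T,*a[0][0],z),"scene",onz(S,*b[0][0],z))
print("tcp-pred lens",q+np.array([.16*np.cos(np.radians(-14.9)),.16*np.sin(np.radians(-14.9)),.0187]))
# slide from top0 and scene
h=T0["image"].min(2)>110
# disc by top0: brightest blob
for th in(125,140,150,160):
    bb=blobs(T0["image"].min(2)>th,(290,136,304,152),4);print(th,[(x[0],x[1],onz(T0,*x[1],.0105)[:2].round(4)) for x in bb[:2]])
# depth heights, rim vs collar, both views
for n,f,f0,e,bx in(("T",T,T0,a[0],(262,92,285,125)),("S",S,S0,b[0],(300,215,330,250))):
    C=cloud(f);m=np.zeros((384,512),np.uint8);c,ax,an=e;cv2.ellipse(m,(c,(ax[0]+4,ax[1]+4),an),1,1)
    P=C[m>0];P=P[(P[:,2]>.07)&(P[:,2]<.1)];A=np.c_[P[:,:2]-P[:,:2].mean(0),np.ones(len(P))];s=np.linalg.lstsq(A,P[:,2],rcond=None)[0]
    print(n,"rim",len(P),np.median(P[:,2]).round(4),P[:,2].mean().round(4),"slopes deg",np.degrees(s[:2]).round(2))
    m2=np.zeros((384,512),np.uint8);cv2.ellipse(m2,(c,(ax[0]-6,ax[1]-6),an),1,-1);P=C[m2>0];P=P[(P[:,2]>.06)&(P[:,2]<.1)]
    if len(P)>50:
        A=np.c_[P[:,:2]-P[:,:2].mean(0),np.ones(len(P))];s=np.linalg.lstsq(A,P[:,2],rcond=None)[0];print("  glass",len(P),np.median(P[:,2]).round(4),np.degrees(s[:2]).round(2))
    for ff in(f0,f):
        hh=cv2.cvtColor(ff["image"],cv2.COLOR_RGB2HSV);o=(hh[...,0]>8)&(hh[...,0]<28)&(hh[...,1]>110);o[:bx[1]]=0;o[bx[3]:]=0;o[:,:bx[0]]=0;o[:,bx[2]:]=0
        z=cloud(ff)[o][:,2];z=z[(z>.05)&(z<.1)];print("  collar",len(z),np.median(z).round(4),z.mean().round(4),np.percentile(z,[5,95]).round(4))
E
```

```text
(((297.7341613769531, 139.18743896484375), (22.61326789855957, 24.297637939453125), 104.79339599609375), 425) (((262.15557861328125, 194.17835998535156), (471.44268798828125, 853.454345703125), 89.11251068115234), 183253)
lens tri [ 0.60886495 -0.07852756  0.25569499] 0.02474356430941255
lens top@z 0.079 [ 0.65362731 -0.08611593  0.079     ] scene [0.52993664 0.04479417 0.079     ]
lens top@z 0.082 [ 0.65304195 -0.08586798  0.082     ] scene [0.53111572 0.04256208 0.082     ]
tcp-pred lens [ 0.65387285 -0.08845487  0.07941271]
125 [(np.int32(57), array([296.19, 144.04]), array([ 0.6536, -0.0876]))]
140 [(np.int32(30), array([296.1, 144.1]), array([ 0.6534, -0.0873]))]
150 [(np.int32(25), array([296.4 , 144.08]), array([ 0.6535, -0.0881]))]
160 [(np.int32(23), array([296.39, 143.96]), array([ 0.6538, -0.0881]))]
T rim 43 0.0842 0.0839 slopes deg [-0.22 -2.54]
  glass 254 0.0817 [-1.06  0.21]
  collar 58 0.0825 0.0826 [0.0787 0.0865]
  collar 59 0.0834 0.0829 [0.0789 0.0861]
S rim 0 nan nan slopes deg [0. 0.]
  glass 7378 0.0832 [0.11 0.1 ]
  collar 37 0.0819 0.0816 [0.0786 0.0843]
  collar 37 0.0813 0.0811 [0.0781 0.0834]<stdin>:22: RuntimeWarning: Mean of empty slice.
  ret = um.true_divide(
  return _methods._mean(a, axis=axis, dtype=dtype,
  ret = ret.dtype.type(ret / rcount)
<stdin>:23: RuntimeWarning: Mean of empty slice.
```

```bash
python3 - <<'E'
from h import *
T,S=load("top4"),load("scene4")
g=T["image"].max(2).astype(int)
print(g[135:144,282:316]);print(g[124:156,296:300].mean(1).round())
g=S["image"].max(2).astype(int)
print(g[236:240,262:296]);print(g[224:252,277:281].mean(1).round())
p,e=tri(T,(298,139.3),S,(278.3,238));print(p,e)
C=cloud(S)
for th in np.arange(0,360,30):
    u,v=proj(S,np.array([.6537+.0335*np.cos(np.radians(th)),-.088+.0335*np.sin(np.radians(th)),.0845])).round().astype(int);print(th,(u,v),g[v,u],np.round(C[v-1:v+2,u-1:u+2,2].max(),4),C[v,u].round(4))
E
```

```text
[[ 44  46  42  26  42 104 155 168 159 163 160 159 158 159 159 170 145 127
  123 131 125 129 129 130 132 131 121  51  26  35  37  34  30  36]
 [ 49  43  38  20  52 122 147 170 166 161 159 159 160 161 157 169 169 130
  130 127 128 129 130 130 129 129 124  98  20  18  35  35  37  36]
 [ 49  44  29  26  67 122 131 167 169 159 163 163 159 158 161 161 170 151
  127 128 128 131 126 131 130 133 126 109  33  22  33  32  31  34]
 [ 46  44  24  36  80 126 127 152 172 160 160 162 161 160 158 161 161 160
  131 125 127 129 128 129 131 129 128 119  47  27  28  34  32  33]
 [ 42  44  27  33  81 125 117 138 173 168 162 163 159 162 163 162 171 167
  137 126 127 128 129 125 130 130 128 118  51  21  25  30  34  30]
 [ 51  50  26  33  83 128 117 129 158 175 161 160 163 160 159 161 165 173
  151 125 123 128 130 130 126 126 125 119  54  20  27  28  34  35]
 [ 47  47  28  31  82 125 117 123 150 175 167 160 160 167 173 168 164 169
  168 129 125 127 130 126 129 125 130 115  35  20  25  37  34  34]
 [ 46  43  21  26  64 127 123 121 136 175 165 159 174 193 191 189 186 165
  173 151 125 129 128 125 127 130 128 1
[... 1247 characters left out ...]
int64(289), np.int64(234)) 19 0.0866 [ 0.6727 -0.061   0.0866]
90 (np.int64(284), np.int64(230)) 33 0.0835 [ 0.6529 -0.0528  0.0835]
120 (np.int64(278), np.int64(229)) 45 0.0844 [ 0.6352 -0.0569  0.0824]
150 (np.int64(273), np.int64(231)) 84 0.0855 [ 0.6246 -0.0691  0.0808]
180 (np.int64(269), np.int64(235)) 92 0.086 [ 0.6198 -0.086   0.0789]
210 (np.int64(268), np.int64(239)) 85 0.0855 [ 0.6245 -0.102   0.0827]
240 (np.int64(270), np.int64(244)) 63 0.0832 [ 0.6374 -0.1148  0.083 ]
270 (np.int64(274), np.int64(248)) 109 0.1581 [ 0.6726 -0.1634  0.1573]
300 (np.int64(280), np.int64(249)) 58 0.1566 [ 0.6706 -0.1177  0.0845]
330 (np.int64(286), np.int64(247)) 31 0.0844 [ 0.682  -0.1016  0.0803]
```

```bash
python3 - <<'E'
from h import *
T,S=load("top4"),load("scene4")
hh=cv2.cvtColor(load("top0")["image"],cv2.COLOR_RGB2HSV);print(hh[100:116,265:282,1])
t=np.radians(np.arange(0,360,3))
def cyl(c,r,h): return [c+np.array([r*np.cos(a),r*np.sin(a),s*h/2]) for a in t for s in(-1,1)]
def bb(f,P):
    q=np.array([proj(f,p) for p in P]);return q.min(0).round(2),q.max(0).round(2)
for z in(.0755,.0775,.0795,.0815):
    c=onz(T,273.0,107.9,z+.003);c[2]=z
    print("collar",z,"S",bb(S,cyl(c,.013,.006)),"T",bb(T,cyl(c,.013,.006)))
for z in(.0775,.0795,.0815):
    c=onz(T,297.8,139.6,z+.0025);c[2]=z;print("rim",z,c.round(4),"S",bb(S,cyl(c,.036,.010)),"T",bb(T,cyl(c,.036,.01)))
print(tri(T,(297.8,139.6),S,(278.1,238.4)))
g=S["image"].max(2).astype(int);print(g[224:252:2,262:296])
E
```

```text
[[ 36  40  27  40  47  41  40  12  14  22  48  33  42  34  34  43  49]
 [ 31  28  37  38  42  33  15   2   2   4  18  21  31  39  43  33  51]
 [ 33  43  39  39  39  36  18   6   2   8   8  34  49  43  34  42  33]
 [ 42  39  39  46  39  20  65  65   7   6   6  11  31  23  27  34  33]
 [ 48  32  41  21  58 171 188 132   8  32 126 169  72  26  38  41  41]
 [ 36  49  26  67 173 198 190 125   8  39 138 206 185  10  34  45  47]
 [ 46  58  47  91 183 196 192  77   4  54 165 193 186 130  27  38  31]
 [ 41  45  17 129 202 201 194  78   4  78 173 196 187 158  36  50  42]
 [ 39  46  42 132 197 204 198 122  27  82 184 198 194 130  40  52  42]
 [ 47  39  34 108 198 191 193 189 150 168 197 198 196 108  31  32  38]
 [ 48  31  31  77 204 203 198 203 203 203 196 195 194  17  44  32  43]
 [ 47  33  47  37 115 191 200 194 195 194 201 191 137  34  43  33  52]
 [ 54  33  36  39  34  86 165 197 193 194 175  66  35  58  39  41  32]
 [ 21  33  36  33  47  48  21  76 104  32  44  47  62  41  46  27  26]
 [ 24  28  17  38  40  45  11  13   5  21  32  45  42  37  36  33  27]
 [ 47  49  59  43  38  56  25  10  
[... 2303 characters left out ...]
  33  39  37  26  14  40  77 102 105 105 105 103 106 106 103 102 104
  103 103 103 102 103 105 106 103  74  25  27  43  47  44  46  46]
 [101  92  73  57  51  34  15  24  63  93 101 106 106 106 103 103 104 102
  102 105 104 105 105 103  82  47  23  25  42  45  45  49  43  45]
 [135 136 138 135 132 125 114  90  68  54  40  52  76  92  93  98  98  99
   99  95  93  76  52  31   9  16  32  45  46  44  43  46  50  47]
 [ 89  99 107 119 126 132 135 138 135 137 136 130 109  91  82  57  31  25
   20  14  13  27  44  66  81  81  81  77  67  52  46  50  46  47]
 [ 89  87  85  90 100 105 102 101 111 118 122 129 133 133 135 136 136 128
  114  99 102 107 100  95  98  99 101 103  90  51  43  48  44  51]]
```

```bash
python3 -m crank '[[-0.05,-0.06,-0.02,0,0,0],[0,0,0,0,0,0],[0,0,0,0,0,0],[0,0,0,0,0,0],[0,0,0,0,0,0],[0,0,0,0,0,0],[0,0,0,0,0,0],[0,0,0,0,0,0]]'
python3 - <<'E'
from h import *
from bench import eyes
T=eyes.grab_frame("top");S=eyes.grab_frame("scene")
g=T["image"].max(2).astype(int)
for v in(138,140):
    s=g[v,280:316];print(s[3:9],s[26:32])
m=cv2.medianBlur(T["image"],3).min(2)>165
print("disc thru lens",blobs(m,(290,138,306,150),4)[:1])
C=cloud(T)
def zr(az):
    z=[]
    for th in az:
        p=np.array([.6537+.0335*np.cos(np.radians(th)),-.088+.0335*np.sin(np.radians(th)),.0845]);u,v=proj(T,p).round().astype(int);z.append(C[v-1:v+2,u-1:u+2,2].max())
    return np.median(z).round(4)
print("rim far/left/right",zr(range(-30,31,6)),zr(range(60,121,6)),zr(range(240,301,6)))
b=blobs(S["image"].max(2)<38,(252,150,276,186))[0];print("bar px",b[1])
E
python3 d.py 0.5 -0.048 0.061 165
```

```text
clock: 23.65
tcp_pos: [0.5002, -0.0492, 0.0611]
orientation: [0.408, 3.115, -0.0]
contact_force: [0.1, -0.2, -2.1]
grip_width: 0.015
gripper_force: 63.7
[ 46  42  25  48  99 119] [132 126 127 130 112  33]
[ 50  42  24  43  99 120] [128 129 130 126 118  32]
disc thru lens [(np.int32(19), array([296.16, 143.84]), ((296.2500305175781, 143.75001525878906), (4.242640495300293, 3.535533905029297), 45.0))]
rim far/left/right 0.0898 0.0877 0.0874
bar px [262.94 169.88]
clock 23.75 p [ 0.5002 -0.0492  0.0611] yaw 165.06 w 0.0149 F [-0.6  0.4 -2.4] gf 63.7
turn deg [-0.   -0.    0.06] units [-0.    -0.     0.001]
shift units after turn [0.02 0.06 0.  ] before turn [0.02 0.06 0.  ]
```

```bash
python3 -c "
from bench import r
print(r.hand_in())"
```

```text
the job is handed in; nothing more can be done
None
```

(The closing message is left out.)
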